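# Rock a tight stopper out of a leaning valve port

## Task

Take the steel stopper by its grip tab and work it out of the valve body's leaning port: rock it from side to side while pulling gently along the port's axis, so that the valve body stays home in its cradle. Then lower the stopper into the blue bin, let go of it there and leave the other things on the bench alone.

Things in the scene. Friction and masses are not known exactly. Their poses are not given: they have to be found in the camera images.
- stopper: Steel stopper, 76 mm long, 0.15 kg, stuck in the valve body's port, its axes along port_mouth's. Origin: centre of its inner end; z along its axis, outward. Square shank 26 x 26 mm up to z = 28 mm, round collar 46 mm wide to z = 36 mm, then a flat grip tab to z = 76 mm. At the start the origin is 22 mm below the mouth, the collar 6 mm above it.
- stopper_grip (a point): Middle of the stopper's grip tab, on its axis, 60 mm from its inner end; axes as the stopper's. The tab is 32 mm wide (x), 40 mm tall (z, 24 mm below this point to 16 mm above it) and 14 mm thick (y): take it by its two broad faces, closing along y.
- port_mouth (a point): Centre of the port's mouth in the top face (66 mm in x, 84 in y) of the aluminium valve body. z: port axis, outward, leaning 30 degrees from vertical toward the robot's side. y: level, the direction of rocking. The port is 38 mm long in y, 30 mm deep: the shank has 6 mm free to either side. In x two rubber-faced spring cheeks (26 N each, 2 to 20 mm below the mouth) clamp it.
- valve_body (a joint): How far (m) the valve body has slid out of its fixed steel cradle along the port axis; 0 = home. It only rests there: a pull of about 20 N draws it out, let go it slides back. A straight pull on the stopper (25 to 40 N to slide) draws it out; rocking +-9 degrees about the shank's top (28 mm from its end), some 2 mm of pull a swing, frees the stopper with much less.
- parts_bin: Blue open-topped plastic hopper bin, fixed, 250 mm (x) x 152 mm (y) x 116 mm high; origin at the centre of its underside, inner floor 7 mm above it, inside 226 x 126 mm. The end wall toward its -x is only 61 mm high, the other walls 116 mm.
- torch: Black torch lying on the bench, 122 mm long, 36 mm thick; bystander. Origin under its middle.
- wrench: Steel spanner lying flat, 184 mm long, 9 mm thick; bystander. Origin under its middle.
- tape_measure: Black tape measure, 80 mm long, 69 mm high; bystander. Origin under its middle.
- pliers: Pliers with black handles, lying flat, 190 mm long; bystander. Origin under their middle.
- can: Drinks can, upright, 66 mm in diameter, 119 mm high; bystander. Origin under its middle.
There are look-alikes about, which are no part of the job. Several things have the shape of the stopper; the one meant has the colours described above.

How it is judged:
By the outcome, as a careful person would: the job done as asked, in the order asked, and still so for the second after the job is handed in, with the robot touching nothing.
It also fails if it takes over 64 s, if anything falls off the work surface, if the arm or the gripper's body presses on something with over 40 N, if the wrist force passes 120 N, or if a joint passes its speed limit or range.

## Robot

A 6-joint arm with a two-finger parallel gripper is mounted at the origin on the work surface; the furniture and walls round the work are solid. World frame = base frame: x ahead of the robot, y to its left, z up, the work surface at z = 0. Lengths are in m, angles in rad, forces in N, time in s.
With the tool pointing down it reaches from about 0.375 to 0.9 m from the base axis. Payload 3.1 kg.
Tool frame: the origin (TCP) lies at the very end of the fingers, on their centre line; the grasp point (between the pads) lies 19 mm behind it (manip.tcp_to_grasp is the distance from the TCP to the grasp point, in m); z points along the fingers, y is the line along which they close (so a half turn about z gives the same grasp; the last joint's range is limited). The gripper opens to 85 mm and grips with 20 to 120 N. Pads are 22 mm wide; open, the fingers measure 114 mm over their backs; the gripper's body (76 mm by 85 mm) begins 54 mm behind the grasp point. The pads swing forward as they close: fully open they stand 13 mm farther back than shut.
Start: joints at [-1.361, 0.527, 1.433, -0, 1.181, -0.178], TCP at [0.236, -0.579, 0.209] pointing down, gripper open.
Joint ranges: [-3.08, 3.08], [-0.75, 2.2], [0.22, 2.44], [-1.43, 4.57], [0, 2.65], [-2.85, 2.85]. Speed limits (rad/s): [2.79, 2.79, 3.14, 3.14, 3.14, 3.14].

## Interface

Orientations are given as a unit quaternion [x, y, z, w].
In Python, from station import manip gives the robot as it stands. The module is installed in compiled form; this text tells all that it offers.
- The arm moves only by the tool step_arm, never from a script. Its argument "commands" is one flat list of numbers, 6 for each row, row after row: the shift along the tool's x, y, z in m, then the turn, a rotation vector about the tool's x, y, z in degrees. A call has exactly 10 rows; each row is the pose to reach, as a shift and turn from the pose commanded when the call began, along the tool's axes at that moment; what a row does not reach only later rows make up. A row lasts 1/10 s, in which the tool goes at most 50 mm and 8.59 degrees, less where a joint would pass 70% of its speed; a pose out of reach is approached as far as the arm can. A call with a gripper value outside its range is refused whole. "jaw" is the opening in per cent of the stroke, from 0 (shut) to 100 (fully open), set as the call begins (left out, the last holds). The fingers move at their own pace and stop on an object; "grip_force" is the grip in N (left out, the last holds). Time passes only in rows, so rows that repeat a pose let the fingers close, or fill a call up. It gives the time, the measured TCP pose, the force, the opening and the grip force at its end, in the units of the state.
- manip.sense(): the state, without advancing time (a new reading comes with each control period).
- manip.snapshot(name): name is "side" or "top"; returns a dict with "pixels" (480x640x3 uint8, blue, green, red), "fx", "fy", "cx", "cy" (pixels), "k1" (the pictures are not rectified: a ray, as slopes to the right and down, at radius r is drawn at 1 + k1 r^2 times it, then the intrinsics apply), "R" (3x3) and "t" (3): a world point X has camera coordinates R X + t. Camera axes: x right, y down, z forward; pixel columns grow to the right and rows downward; lengths in m; the calibration is good to about 2 mm. A picture is of the moment at which its call begins. There is no depth.
- manip.sign_off(): hands the job in; it is judged then, once.
The state is a dict: "t": time; "q": joint angles; "qd": joint speeds; "tau": joint torques, N m; "tcp_pos": TCP position; "tool_rot": TCP orientation; "force": force on the tool from outside, world axes, zero at the start; "ft_torque": the same for the moment, N m; "finger_gap": opening from 0.0 (shut) to 1.0 (fully open); "gripper_force": force on a finger pad.
Only numpy, scipy, OpenCV 4.12 (cv2) and the standard library are available. Lean on these libraries where they do the work, as an engineer would, in place of code of your own. Each camera call takes 0.05 s, during which the arm holds its last target. There are 200 camera calls.

## Working session

There is one attempt and no reset: what is moved stays moved. The work goes in short steps, Python scripts to look and compute and a tool call to move; the robot and the scene stay as the last step left them, time stands still between calls to the robot, and variables do not carry over. Pictures are saved under pics/ and viewed, at most 10 in all, crops included, and the job is handed in when it is done.

Besides the shell and the picture viewer there is one more tool, called after "Emit:" by a JSON object that holds its "method" and its "body", one argument or row to a line. step_arm: Moves the arm, as the interface text tells. Its arguments: {"type":"object","properties":{"commands":{"type":"array","items":{"type":"number"}},"jaw":{"type":"number"},"grip_force":{"type":"number"}},"required":["commands"]}

```bash
mkdir -p pics; python3 - <<'E'
from station import manip
import cv2,pickle
for n in("side","top"):
    s=manip.snapshot(n); cv2.imwrite(f"pics/{n}0.png",s["pixels"]); pickle.dump(s,open(n+"0.pkl","wb"))
    print(n,{k:s[k] for k in s if k!="pixels"}, -s["R"].T@s["t"])
print(manip.sense())
E
```

```text
side {'fx': 610.3558683299792, 'fy': 610.3558683299792, 'cx': 316.07440831855195, 'cy': 244.6717385693997, 'k1': 0.009596896493306755, 'R': array([[-0.98292633, -0.18290903,  0.02000299],
       [-0.11625524,  0.53309114, -0.83803255],
       [ 0.14262031, -0.82604971, -0.54525345]]), 't': array([0.51599288, 0.1605334 , 1.80396942])} [0.26856317 1.49896925 1.10783136]
top {'fx': 503.3507025060669, 'fy': 503.3507025060669, 'cx': 321.9330170294911, 'cy': 238.7128447613046, 'k1': -0.02734915038525601, 'R': array([[ 0.05879492, -0.99826901, -0.00146424],
       [-0.97260932, -0.0569531 , -0.22536071],
       [ 0.22488722,  0.0146742 , -0.9742743 ]]), 't': array([-0.03127435,  0.54789138,  1.429272  ])} [ 0.21329803 -0.02098953  1.51593037]
{'t': 0.1, 'q': array([-1.36152762e+00,  5.28355515e-01,  1.43377340e+00,  8.54992295e-06,
        1.18140366e+00, -1.78507841e-01]), 'qd': array([-0.00050101, -0.0029061 , -0.00174217, -0.00083611,  0.00020157,
        0.00073908]), 'tau': array([-1.16852341e-03, -4.43304563e+01, -1.78586304e+01, -2.57857437e-04,
        3.91297144e-03, -3.74277164e-06]), 'tcp_pos': array([ 0.23621262, -0.57790506,  0.20854263]), 'tool_rot': array([ 9.81262330e-01,  1.92674074e-01, -1.09649704e-05, -9.69909029e-04]), 'force': array([ 0.53537971, -0.33661183,  1.1368872 ]), 'ft_torque': array([ 0.02345758, -0.04266896, -0.03936918]), 'gripper_force': 0.0, 'finger_gap': 1.0030569187721914}
```

View pics/side0.png

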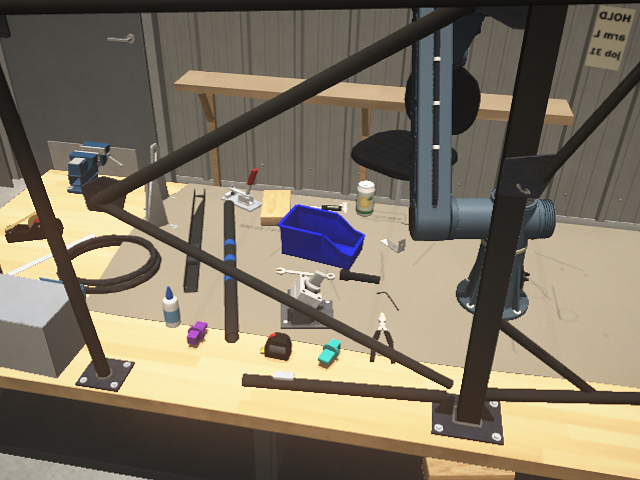

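View pics/top0.png

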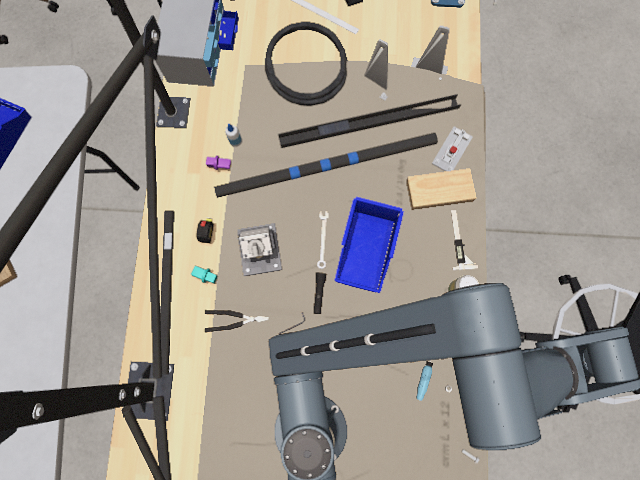

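The side view shows the grey stopper in the valve body at about (315,280). Its stopper-shaped look-alikes are purple (197,333) and teal (330,352). In the top view the three are at (258,245), (219,163) and (204,274). The steel one in the valve body fits the description, so I'll check it in a close crop.

```bash
python3 - <<'E'
import cv2,pickle,numpy as np
s=pickle.load(open("side0.pkl","rb"))["pixels"][250:340,265:350]
t=pickle.load(open("top0.pkl","rb"))["pixels"][212:287,225:300]
f=lambda a:cv2.resize(a,(400,600 if 0 else 400*a.shape[0]//a.shape[1]),interpolation=cv2.INTER_CUBIC)
a,b=f(s),f(t); h=max(len(a),len(b)); p=lambda a:cv2.copyMakeBorder(a,0,h-len(a),0,0,0)
cv2.imwrite("pics/crop0.png",np.hstack([p(a),p(b)]))
E
```

```text
(no output)
```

View pics/crop0.png

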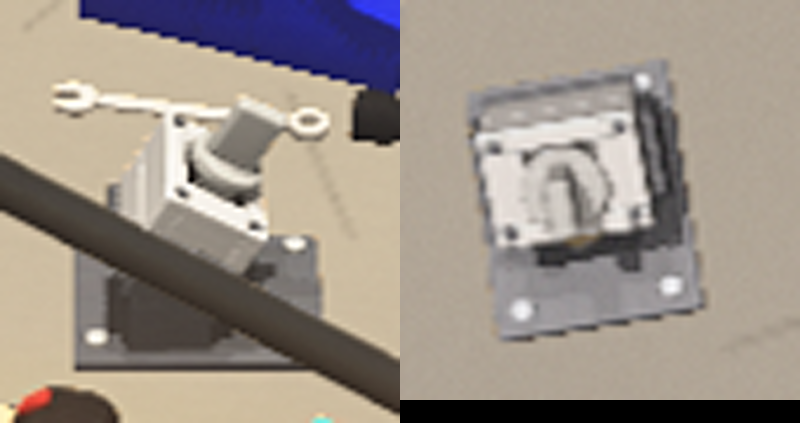

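The crop confirms it: the steel stopper sits in the aluminium body. Its tab end is near side px (321,273), and the face screws are clear in both views. I'll fit the port from the screws and the bin from its rim.

```bash
cat > h.py <<'E'
import numpy as np,pickle,cv2
from scipy.optimize import least_squares
from scipy.spatial.transform import Rotation as Ro
def proj(s,X):
    c=np.atleast_2d(X)@s["R"].T+s["t"]; m=c[:,:2]/c[:,2:]; m=m*(1+s["k1"]*(m**2).sum(1,keepdims=True))
    return m*[s["fx"],s["fy"]]+[s["cx"],s["cy"]]
def ray(s,uv,z):
    m=(np.array(uv,float)-[s["cx"],s["cy"]])/[s["fx"],s["fy"]]; u=m.copy()
    for _ in range(5): u=m/(1+s["k1"]*(u@u))
    d=s["R"].T@np.r_[u,1]; o=-s["R"].T@s["t"]; return o+d*(z-o[2])/d[2]
def load(n): return pickle.load(open(n+".pkl","rb"))
def port(yaw): # columns x,y,z ; yaw turns the lean direction from -x
    z=Ro.from_euler("z",yaw).apply([-.5,0,np.cos(np.pi/6)]); y=Ro.from_euler("z",yaw).apply([0,1,0])
    return np.c_[np.cross(y,z),y,z]
E
python3 - <<'E'
from h import *
S,T=load("side0"),load("top0")
sc=lambda a:np.array(a)/(400/85)+[265,250]; tc=lambda a:(np.array(a)-[400,0])/(400/75)+[225,212]
sg=np.array([[1,-1],[1,1],[-1,1],[-1,-1]])
us=sc([[180,120],[183,192],[262,225]]); ut=tc([[620,125],[495,147],[510,233],[637,213]])
def pts(p): M=port(p[3]); return p[:3]+(sg*p[4:6])@M[:,:2].T
f=lambda p:np.r_[(proj(S,pts(p)[:3])-us).ravel(),(proj(T,pts(p))-ut).ravel()]
r=least_squares(f,[.4,.1,.1,0,.025,.035]); p=r.x
print(p,np.round(r.fun,1)); M=port(p[3])
tip=p[:3]+M[:,2]*.054; print("grip",p[:3]+M[:,2]*.038,"tip px",proj(S,tip),proj(T,tip)); print(M)
for d in (.006,.054):
  print((proj(S,p[:3]+M[:,2]*d)-[265,250])*4.706,(proj(T,p[:3]+M[:,2]*d)-[225,212])*5.333+[400,0])
m=cv2.inRange(cv2.cvtColor(T["pixels"],cv2.COLOR_BGR2HSV),(110,150,40),(130,255,255)); m[:, :320]=0
c=max(cv2.findContours(m,0,1)[0],key=cv2.contourArea); print(cv2.approxPolyDP(c,4,True)[:,0].tolist())
for q in cv2.approxPolyDP(c,4,True)[:,0]: print(q,ray(T,q,.116).round(3),ray(T,q,.061).round(3),ray(T,q,0).round(3))
for q in [(187,333)]: pass
E
```

```text
[0.5059659  0.18772385 0.10507897 0.2375415  0.0249806  0.03440243] [-0.5 -0.1 -0.2 -0.2 -1.  -0.1 -0.   0.4 -0.4  0.5  0.3  0.7  0.   0.3]
grip [0.48749943 0.18325289 0.13798794] tip px [[321.40564089 272.29078026]] [[255.29986921 251.99912172]]
[[ 0.84170692 -0.23531388 -0.48595972]
 [ 0.20378779  0.97191943 -0.11765694]
 [ 0.5         0.          0.8660254 ]]
[[222.25132081 163.99192363]] [[565.06085688 185.60150398]]
[[265.44494603 104.9004119 ]] [[561.58920251 213.31531614]]
[[356, 198], [335, 280], [379, 292], [402, 212]]
[356 198] [ 0.664 -0.092  0.116] [ 0.681 -0.094  0.061] [ 0.701 -0.098  0.   ]
[335 280] [ 0.42  -0.043  0.116] [ 0.428 -0.044  0.061] [ 0.437 -0.045  0.   ]
[379 292] [ 0.394 -0.168  0.116] [ 0.401 -0.173  0.061] [ 0.408 -0.18   0.   ]
[402 212] [ 0.629 -0.226  0.116] [ 0.645 -0.234  0.061] [ 0.664 -0.243  0.   ]
```

```bash
python3 - <<'E'
from h import *
S,T=load("side0"),load("top0")
tc=lambda a:(np.array(a)-[400,0])/(400/75)+[225,212]
P=[ray(T,q,.008) for q in tc([[469,92],[663,60],[703,305],[503,340]])]
for a,b in((3,0),(2,1)): d=P[b]-P[a]; print("yaw",np.arctan2(d[1],d[0]))
for a,b in((1,0),(2,3)): d=P[b]-P[a]; print("yaw",np.arctan2(-d[0],d[1]))
a=cv2.resize(S["pixels"][265:300,300:335],(400,400),interpolation=cv2.INTER_CUBIC)
b=cv2.resize(T["pixels"][235:265,240:270],(400,400),interpolation=cv2.INTER_CUBIC)
cv2.imwrite("pics/crop1.png",np.hstack([a,b]))
E
```

```text
yaw 0.22781166545854178
yaw 0.23621610833787707
yaw 0.22760025190777514
yaw 0.23476276691123119
```

View pics/crop1.png

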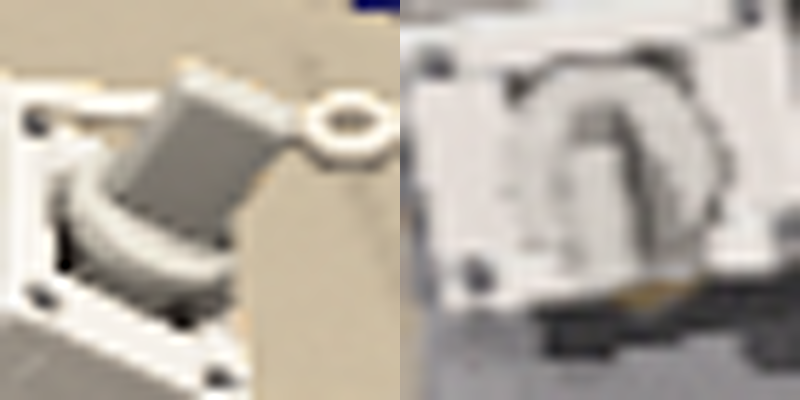

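The crop shows the tab end at top px (255,250) and side px (321,273.6), within 2 px of the fit. The plate edges agree on the yaw, about 0.233. Next I'll work out the moves.

```bash
cat >> h.py <<'E'
from station import manip
M=port(.233); G=np.array([.4875,.1833,.138])
RT=Ro.from_matrix(np.c_[M[:,0],-M[:,1],-M[:,2]])
TG=G-M[:,2]*.017   # TCP for grasp 2 mm above grip point
def delta(p,R,p0=None,R0=None):
    if p0 is None: s=manip.sense(); p0,R0=s["tcp_pos"],Ro.from_quat(s["tool_rot"])
    d=R0.inv().apply(np.array(p)-p0)*1000; v=(R0.inv()*R).as_rotvec(degrees=True)
    print("mm",d.round(1),"deg",v.round(2))
E
python3 - <<'E'
from h import *
s=manip.sense(); p0,R0=s["tcp_pos"],Ro.from_quat(s["tool_rot"])
W=[(p0,R0),([.40,-.40,.36],R0),([.50,0,.36],R0),(TG+M[:,2]*.09,RT),(TG,RT)]
for a,b in zip(W,W[1:]): print(b[0]); delta(*b,*a)
E
```

```text
[0.4, -0.4, 0.36]
mm [ 219.  -103.1 -151.2] deg [0. 0. 0.]
[0.5, 0, 0.36]
mm [ 243.8 -332.5    0.7] deg [0. 0. 0.]
[0.4519863  0.17487224 0.20121985]
mm [  21.6 -179.7  159.1] deg [-2.43 29.93  8.64]
[0.49577031 0.18526263 0.12327757]
mm [ 0. -0. 90.] deg [0. 0. 0.]
```

Emit:
{"method": "step_arm", "body": {
  "commands": [0.022,-0.01,-0.015,0,0,0,0.044,-0.021,-0.03,0,0,0,0.066,-0.031,-0.045,0,0,0,0.088,-0.041,-0.06,0,0,0,0.11,-0.051,-0.076,0,0,0,0.132,-0.062,-0.091,0,0,0,0.154,-0.072,-0.106,0,0,0,0.176,-0.082,-0.121,0,0,0,0.198,-0.093,-0.136,0,0,0,0.219,-0.103,-0.151,0,0,0],
  "jaw": 100
}}

```text
t: 1.1
tcp_pos: [0.4006, -0.3991, 0.3605]
tool_rot: [0.981, 0.193, -0.0, -0.001]
force: [-0.2, 0.3, 0.5]
finger_gap: 1.003
gripper_force: 0.0
```

Emit:
{"method": "step_arm", "body": {
  "commands": [0.024,-0.033,0,0,0,0,0.049,-0.066,0,0,0,0,0.073,-0.1,0,0,0,0,0.098,-0.133,0,0,0,0,0.122,-0.166,0,0,0,0,0.146,-0.2,0,0,0,0,0.171,-0.233,0,0,0,0,0.195,-0.266,0,0,0,0,0.219,-0.3,0,0,0,0,0.244,-0.332,0,0,0,0]
}}

```text
t: 2.1
tcp_pos: [0.5001, 0.0011, 0.3601]
tool_rot: [0.981, 0.193, -0.0, -0.0]
force: [0.2, 0.1, -0.3]
finger_gap: 1.003
gripper_force: 0.0
```

Emit:
{"method": "step_arm", "body": {
  "commands": [0.002,-0.018,0.016,0,3,0.9,0.004,-0.036,0.032,-0.3,6,1.7,0.006,-0.054,0.048,-0.6,9,2.6,0.009,-0.072,0.064,-1,12,3.5,0.011,-0.09,0.08,-1.2,15,4.3,0.013,-0.108,0.095,-1.5,18,5.2,0.015,-0.126,0.111,-1.7,21,6,0.017,-0.144,0.127,-2,24,6.9,0.019,-0.162,0.143,-2.2,27,7.8,0.0216,-0.18,0.159,-2.4,29.9,8.6]
}}

```text
t: 3.1
tcp_pos: [0.4518, 0.1743, 0.2011]
tool_rot: [0.959, 0.112, 0.258, -0.029]
force: [0.5, 1.3, 0.0]
finger_gap: 1.001
gripper_force: 0.0
```

```bash
python3 - <<'E'
from h import *
s=manip.sense();print(s["t"],s["tcp_pos"],s["force"].round(1),s["q"].round(2))
delta(TG+M[:,2]*.09,RT); delta(TG,RT)
T=manip.snapshot("top");S=manip.snapshot("side")
f=lambda a:cv2.resize(a,(400,400),interpolation=cv2.INTER_CUBIC)
cv2.imwrite("pics/c2.png",np.hstack([f(S["pixels"][200:330,250:380]),f(T["pixels"][190:300,210:320])]))
E
```

```text
3.1 [0.45180623 0.17434431 0.20110902] [0.5 1.3 0. ] [0.09 0.23 2.19 0.34 0.21 1.11]
mm [ 0.3 -0.5  0.1] deg [ 0.1  -0.09  0.04]
mm [ 0.2 -0.6 90.1] deg [ 0.1  -0.09  0.04]
```

View pics/c2.png

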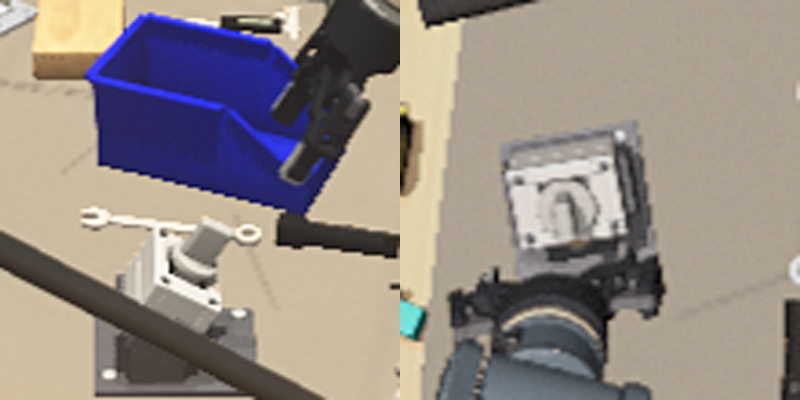

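The view shows the open fingers astride the stopper's axis, lined up with the tab in both pictures. I'll descend along the axis, then close.

Emit:
{"method": "step_arm", "body": {
  "commands": [0,0,0.009,0,0,0,0,0,0.018,0,0,0,0,0,0.027,0,0,0,0,0,0.036,0,0,0,0,0,0.045,0,0,0,0,0,0.054,0,0,0,0,0,0.063,0,0,0,0,0,0.072,0,0,0,0,0,0.081,0,0,0,0,-0.0005,0.09,0,0,0]
}}

```text
t: 4.2
tcp_pos: [0.496, 0.1846, 0.1299]
tool_rot: [0.959, 0.113, 0.259, -0.031]
force: [-0.5, -1.0, 0.2]
finger_gap: 1.001
gripper_force: 0.0
```

Emit:
{"method": "step_arm", "body": {
  "commands": [0,0,0,0,0,0,0,0,0,0,0,0,0,0,0,0,0,0,0,0,0,0,0,0,0,0,0,0,0,0,0,0,0,0,0,0,0,0,0,0,0,0,0,0,0,0,0,0,0,0,0,0,0,0,0,0,0,0,0,0],
  "jaw": 30,
  "grip_force": 60
}}

```text
t: 5.2
tcp_pos: [0.4932, 0.1845, 0.1288]
tool_rot: [0.959, 0.113, 0.257, -0.03]
force: [0.5, -0.1, -0.6]
finger_gap: 0.298
gripper_force: 0.0
```

```bash
python3 - <<'E'
from h import *
s=manip.sense();print(s["t"],s["tcp_pos"],s["force"].round(1),s["q"].round(2),s["finger_gap"])
delta(TG,RT)
T=manip.snapshot("top");S=manip.snapshot("side")
f=lambda a:cv2.resize(a,(400,400),interpolation=cv2.INTER_CUBIC)
cv2.imwrite("pics/c3.png",np.hstack([f(S["pixels"][250:330,270:350]),f(T["pixels"][210:290,220:300])]))
E
```

```text
5.2 [0.4932209  0.18452341 0.12880167] [ 0.5 -0.1 -0.6] [ 0.11  0.46  2.17  1.68  0.06 -0.22] 0.29788554364643066
mm [-0.5 -0.1  6.1] deg [-0.05  0.    0.08]
```

View pics/c3.png

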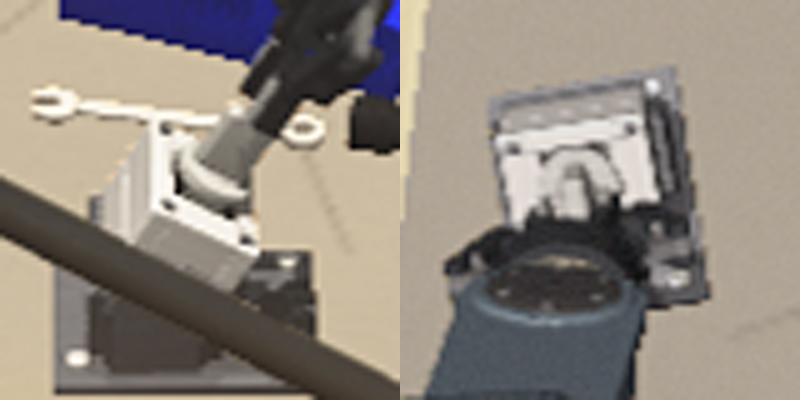

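The fingers straddle the tab and the body is undisturbed. The wrist has run onto joint 5's lower end (q5 = 0.06) and stopped 6 mm short. I'll back off and take the tab with a steeper tool, turned about the closing axis, which leaves room for rocking.

Emit:
{"method": "step_arm", "body": {
  "commands": [0,0,-0.005,0,0,0,0,0,-0.01,0,0,0,0,0,-0.015,0,0,0,0,0,-0.02,0,0,0,0,0,-0.03,0,0,0,0,0,-0.04,0,0,0,0,0,-0.05,0,0,0,0,0,-0.06,0,0,0,0,0,-0.07,0,0,0,0,0,-0.08,0,0,0],
  "jaw": 65
}}

```text
t: 6.3
tcp_pos: [0.4538, 0.1751, 0.1983]
tool_rot: [0.959, 0.113, 0.257, -0.03]
force: [0.1, 0.1, 0.6]
finger_gap: 0.656
gripper_force: 0.0
```

```bash
cat >> h.py <<'E'
PH=26
RT2=RT*Ro.from_euler("y",-PH,degrees=True)
TG2=G+M[:,2]*.002+RT2.apply([0,0,.019])
E
python3 - <<'E'
from h import *
s=manip.sense();print(s["t"],s["tcp_pos"],s["force"].round(1),s["q"].round(2))
print("toolz",RT2.apply([0,0,1]),TG2)
P=TG2-RT2.apply([0,0,.05])
delta(P,RT2); delta(TG2,RT2,P,RT2)
print("port axes in tool",RT2.inv().apply(M.T))
print("pivot in tool",RT2.inv().apply(G-M[:,2]*.032-TG2))
E
```

```text
6.3 [0.45382825 0.17512304 0.19832153] [0.1 0.1 0.6] [0.09 0.24 2.19 0.36 0.21 1.09]
toolz [ 0.06787152  0.01610659 -0.99756405] [0.48781658 0.18337513 0.12077833]
mm [13.5 -0.1 39.7] deg [ -0.03 -25.96   0.1 ]
mm [ 0. -0. 50.] deg [0. 0. 0.]
port axes in tool [[ 8.98794046e-01  2.06442441e-17 -4.38371147e-01]
 [-1.99192454e-17 -1.00000000e+00  1.56263831e-17]
 [-4.38371147e-01 -4.17489573e-18 -8.98794046e-01]]
pivot in tool [ 1.49046190e-02 -1.55234330e-17  1.15589976e-02]
```

Emit:
{"method": "step_arm", "body": {
  "commands": [0.0013,0,0.004,0,-2.6,0,0.0027,0,0.008,0,-5.2,0,0.004,0,0.012,0,-7.8,0,0.0054,0,0.016,0,-10.4,0,0.0067,0,0.02,0,-13,0,0.008,0,0.024,0,-15.6,0,0.0095,0,0.028,0,-18.2,0,0.0108,0,0.032,0,-20.8,0,0.012,0,0.036,0,-23.4,0,0.0135,0,0.04,0,-26,0],
  "jaw": 65
}}

```text
t: 7.3
tcp_pos: [0.4849, 0.1825, 0.17]
tool_rot: [0.993, 0.117, 0.033, -0.004]
force: [0.7, -0.0, 0.0]
finger_gap: 0.651
gripper_force: 0.0
```

Emit:
{"method": "step_arm", "body": {
  "commands": [0,0,0.006,0,0,0,0,0,0.012,0,0,0,0,0,0.018,0,0,0,0,0,0.024,0,0,0,0,0,0.03,0,0,0,0,0,0.036,0,0,0,0,0,0.042,0,0,0,0,0,0.047,0,0,0,0,0,0.05,0,0,0,0,0,0.05,0,0,0]
}}

```text
t: 8.3
tcp_pos: [0.4883, 0.1833, 0.1199]
tool_rot: [0.993, 0.117, 0.034, -0.004]
force: [-0.1, -0.8, -0.5]
finger_gap: 0.65
gripper_force: 0.0
```

```bash
python3 - <<'E'
from h import *
s=manip.sense();print(s["t"],s["tcp_pos"],s["force"].round(1),s["q"].round(2))
delta(TG2,RT2)
E
```

```text
8.3 [0.48833362 0.18334003 0.11985919] [-0.1 -0.8 -0.5] [0.14 0.5  1.83 0.01 0.74 1.47]
mm [-0.4 -0.2 -1. ] deg [-0.01  0.05  0.09]
```

Emit:
{"method": "step_arm", "body": {
  "commands": [0,0,-0.001,0,0,0,0,0,-0.001,0,0,0,0,0,-0.001,0,0,0,0,0,-0.001,0,0,0,0,0,-0.001,0,0,0,0,0,-0.001,0,0,0,0,0,-0.001,0,0,0,0,0,-0.001,0,0,0,0,0,-0.001,0,0,0,0,0,-0.001,0,0,0],
  "jaw": 0,
  "grip_force": 80
}}

```text
t: 9.3
tcp_pos: [0.4884, 0.1836, 0.1218]
tool_rot: [0.993, 0.117, 0.035, -0.004]
force: [-1.4, 0.2, 5.5]
finger_gap: 0.136
gripper_force: 78.5
```

```bash
python3 - <<'E'
from h import *
s=manip.sense();print(s["t"],s["tcp_pos"],s["force"].round(1),s["ft_torque"].round(2),s["finger_gap"]*85,s["gripper_force"])
delta(TG2,RT2); print("port-frame force",M.T@s["force"])
# rocking table: angle about port x (tool frame), pull along port z
ex=RT2.inv().apply(M[:,0]); ez=RT2.inv().apply(M[:,2]); pv=np.array([.0149,0,.0116])
for th in(-9,-4.5,4.5,9,0):
    R=Ro.from_rotvec(ex*th,degrees=True); print(th,((pv-R.apply(pv))*1000).round(2),(ex*th).round(2))
print("2mm pull",ez*2)
E
```

```text
9.3 [0.48836372 0.18357983 0.12183307] [-1.4  0.2  5.5] [0.21 0.26 0.02] 11.52896838211538 78.46168398857117
mm [-0.7  0.1  1. ] deg [-0.02 -0.01  0.09]
port-frame force [1.63990885 0.51299387 5.43032731]
-9 [ 0.09 -2.65  0.19] [-8.09 -0.    3.95]
-4.5 [ 0.02 -1.33  0.05] [-4.04 -0.    1.97]
4.5 [0.02 1.33 0.05] [ 4.04  0.   -1.97]
9 [0.09 2.65 0.19] [ 8.09  0.   -3.95]
0 [0. 0. 0.] [ 0.  0. -0.]
2mm pull [-8.76742294e-01 -2.63349634e-17 -1.79758809e+00]
```

The grip holds at 79 N with no side load. First rocking cycle now.

Emit:
{"method": "step_arm", "body": {
  "commands": [-0.0001,0.0009,-0.00025,2.7,0,-1.32,-0.00022,0.00177,-0.00046,5.39,0,-2.63,-0.0003,0.00265,-0.00062,8.09,0,-3.95,-0.0005,0.00147,-0.00102,4.49,0,-2.19,-0.00066,0,-0.00135,0,0,0,-0.00076,-0.00147,-0.00156,-4.49,0,2.19,-0.00083,-0.00265,-0.0017,-8.09,0,3.95,-0.001,-0.00147,-0.0021,-4.49,0,2.19,-0.00117,-0.0006,-0.00242,-1.8,0,0.88,-0.0013,0,-0.0027,0,0,0]
}}

```text
t: 10.3
tcp_pos: [0.4883, 0.1836, 0.1231]
tool_rot: [0.992, 0.117, 0.036, -0.005]
force: [5.5, 3.2, -9.5]
finger_gap: 0.13
gripper_force: 79.1
```

```bash
cat > st.py <<'E'
from h import *
s=manip.sense();print(s["t"],"F port",(M.T@s["force"]).round(1),"T",s["ft_torque"].round(2),s["finger_gap"].round(3))
delta(TG2,RT2); print("pulled mm",((s["tcp_pos"]-[.48836,.18358,.12183])@M*1000).round(2))
E
python3 st.py; python3 - <<'E'
from h import *
S=manip.snapshot("side");pickle.dump(S,open("side1.pkl","wb"))
E
```

```text
Traceback (most recent call last):
  File "st.py", line 2, in <module>
    s=manip.sense();print(s["t"],"F port",(M.T@s["force"]).round(1),"T",s["ft_torque"].round(2),s["finger_gap"].round(3))
                                                                                                ^^^^^^^^^^^^^^^^^^^^^
AttributeError: 'float' object has no attribute 'round'
```

```bash
sed -i 's/s\["finger_gap"\].round(3)/s["finger_gap"]/' st.py; python3 st.py
```

```text
10.35 F port [ -1.1   4.4 -11. ] T [ 0.82 -0.39  0.04] 0.12615432975847862
mm [-0.6 -0.5  2.2] deg [-0.16 -0.11  0.05]
pulled mm [ 0.5  -0.57  1.13]
```

Emit:
{"method": "step_arm", "body": {
  "commands": [-0.0001,0.0009,-0.00025,2.7,0,-1.32,-0.00022,0.00177,-0.00046,5.39,0,-2.63,-0.0003,0.00265,-0.00062,8.09,0,-3.95,-0.0005,0.00147,-0.00102,4.49,0,-2.19,-0.00066,0,-0.00135,0,0,0,-0.00076,-0.00147,-0.00156,-4.49,0,2.19,-0.00083,-0.00265,-0.0017,-8.09,0,3.95,-0.001,-0.00147,-0.0021,-4.49,0,2.19,-0.00117,-0.0006,-0.00242,-1.8,0,0.88,-0.0013,0,-0.0027,0,0,0]
}}

```text
t: 11.35
tcp_pos: [0.487, 0.1831, 0.1256]
tool_rot: [0.992, 0.117, 0.036, -0.005]
force: [6.2, 1.8, -12.7]
finger_gap: 0.128
gripper_force: 79.3
```

```bash
python3 st.py
```

```text
11.35 F port [ -0.7   0.3 -14.2] T [ 0.28 -0.73 -0.08] 0.12779534037145265
mm [ 0.5 -0.1  4.9] deg [-0.07 -0.15  0.1 ]
pulled mm [ 0.66 -0.13  3.96]
```

Emit:
{"method": "step_arm", "body": {
  "commands": [-8e-05,0.0009,-0.00016,2.7,0,-1.32,-0.00014,0.00177,-0.00028,5.39,0,-2.63,-0.00017,0.00265,-0.00035,8.09,0,-3.95,-0.00032,0.00147,-0.00066,4.49,0,-2.19,-0.00044,0,-0.0009,0,0,0,-0.0005,-0.00147,-0.00102,-4.49,0,2.19,-0.00053,-0.00265,-0.00107,-8.09,0,3.95,-0.00067,-0.00147,-0.00138,-4.49,0,2.19,-0.0008,-0.0006,-0.0016,-1.8,0,0.88,-0.00088,0,-0.0018,0,0,0]
}}

```text
t: 12.35
tcp_pos: [0.4858, 0.1828, 0.1276]
tool_rot: [0.992, 0.117, 0.036, -0.005]
force: [4.3, 1.8, -9.7]
finger_gap: 0.129
gripper_force: 79.6
```

```bash
python3 st.py; python3 - <<'E'
from h import *
T=manip.snapshot("top");S=manip.snapshot("side")
f=lambda a:cv2.resize(a,(400,400),interpolation=cv2.INTER_CUBIC)
cv2.imwrite("pics/c4.png",np.hstack([f(S["pixels"][250:330,270:350]),f(T["pixels"][210:290,220:300])]))
A=load("side0")["pixels"]
# shift of the body's left side in the side view
g=lambda a:cv2.cvtColor(a,cv2.COLOR_BGR2GRAY)
for (y0,y1,x0,x1) in((268,300,284,302),(285,315,285,325)):
    r=cv2.matchTemplate(g(cv2.resize(S["pixels"][y0-4:y1+4,x0-4:x1+4],None,fx=8,fy=8,interpolation=2)),g(cv2.resize(A[y0:y1,x0:x1],None,fx=8,fy=8,interpolation=2)),5)
    _,v,_,l=cv2.minMaxLoc(r); print(v,(np.array(l)-32)/8)
E
```

```text
12.35 F port [ -0.9   0.7 -10.7] T [ 0.15 -0.57 -0.09] 0.129197583212209
mm [ 1.6 -0.1  6.9] deg [-0.06 -0.13  0.11]
pulled mm [ 0.53 -0.21  6.32]
0.9988353848457336 [0. 0.]
0.9192017316818237 [0. 0.]
```

View pics/c4.png

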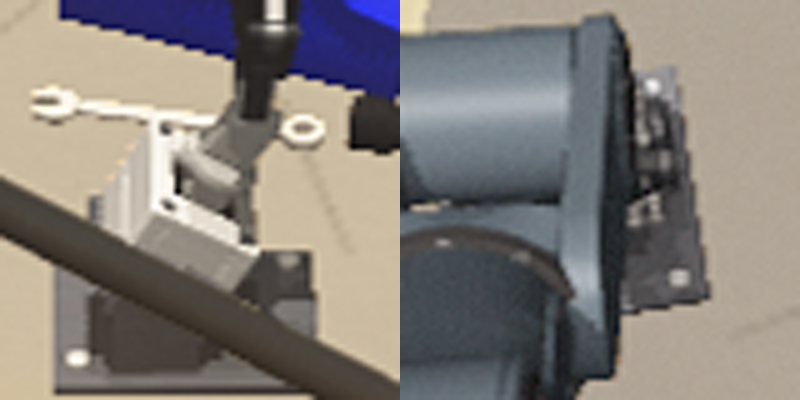

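The side view shows the collar lifted well clear of the mouth, by about 6 mm. The body has shifted 0 px, so it's still home. I'll keep rocking.

Emit:
{"method": "step_arm", "body": {
  "commands": [-0.0001,0.0009,-0.00025,2.7,0,-1.32,-0.00022,0.00177,-0.00046,5.39,0,-2.63,-0.0003,0.00265,-0.00062,8.09,0,-3.95,-0.0005,0.00147,-0.00102,4.49,0,-2.19,-0.00066,0,-0.00135,0,0,0,-0.00076,-0.00147,-0.00156,-4.49,0,2.19,-0.00083,-0.00265,-0.0017,-8.09,0,3.95,-0.001,-0.00147,-0.0021,-4.49,0,2.19,-0.00117,-0.0006,-0.00242,-1.8,0,0.88,-0.0013,0,-0.0027,0,0,0]
}}

```text
t: 13.45
tcp_pos: [0.4843, 0.1824, 0.1302]
tool_rot: [0.992, 0.117, 0.036, -0.004]
force: [5.5, 1.5, -12.5]
finger_gap: 0.131
gripper_force: 79.3
```

Emit:
{"method": "step_arm", "body": {
  "commands": [-0.0001,0.0009,-0.00025,2.7,0,-1.32,-0.00022,0.00177,-0.00046,5.39,0,-2.63,-0.0003,0.00265,-0.00062,8.09,0,-3.95,-0.0005,0.00147,-0.00102,4.49,0,-2.19,-0.00066,0,-0.00135,0,0,0,-0.00076,-0.00147,-0.00156,-4.49,0,2.19,-0.00083,-0.00265,-0.0017,-8.09,0,3.95,-0.001,-0.00147,-0.0021,-4.49,0,2.19,-0.00117,-0.0006,-0.00242,-1.8,0,0.88,-0.0013,0,-0.0027,0,0,0]
}}

```text
t: 14.45
tcp_pos: [0.4828, 0.182, 0.1328]
tool_rot: [0.992, 0.117, 0.036, -0.004]
force: [5.5, 1.1, -11.9]
finger_gap: 0.129
gripper_force: 79.3
```

```bash
python3 st.py
```

```text
14.45 F port [ -1.1  -0.2 -13.1] T [ 0.08 -0.77 -0.09] 0.12889170000226738
mm [ 4.3 -0.2 12.4] deg [-0.   -0.12  0.12]
pulled mm [ 0.49 -0.27 12.41]
```

Emit:
{"method": "step_arm", "body": {
  "commands": [-0.0001,0.0009,-0.00025,2.7,0,-1.32,-0.00022,0.00177,-0.00046,5.39,0,-2.63,-0.0003,0.00265,-0.00062,8.09,0,-3.95,-0.0005,0.00147,-0.00102,4.49,0,-2.19,-0.00066,0,-0.00135,0,0,0,-0.00076,-0.00147,-0.00156,-4.49,0,2.19,-0.00083,-0.00265,-0.0017,-8.09,0,3.95,-0.001,-0.00147,-0.0021,-4.49,0,2.19,-0.00117,-0.0006,-0.00242,-1.8,0,0.88,-0.0013,0,-0.0027,0,0,0]
}}

```text
t: 15.45
tcp_pos: [0.4813, 0.1816, 0.1355]
tool_rot: [0.992, 0.117, 0.036, -0.004]
force: [5.2, 1.4, -12.3]
finger_gap: 0.127
gripper_force: 79.4
```

Emit:
{"method": "step_arm", "body": {
  "commands": [-0.0001,0.0009,-0.00025,2.7,0,-1.32,-0.00022,0.00177,-0.00046,5.39,0,-2.63,-0.0003,0.00265,-0.00062,8.09,0,-3.95,-0.0005,0.00147,-0.00102,4.49,0,-2.19,-0.00066,0,-0.00135,0,0,0,-0.00076,-0.00147,-0.00156,-4.49,0,2.19,-0.00083,-0.00265,-0.0017,-8.09,0,3.95,-0.001,-0.00147,-0.0021,-4.49,0,2.19,-0.00117,-0.0006,-0.00242,-1.8,0,0.88,-0.0013,0,-0.0027,0,0,0]
}}

```text
t: 16.45
tcp_pos: [0.4798, 0.1812, 0.1381]
tool_rot: [0.992, 0.117, 0.036, -0.004]
force: [5.9, 0.9, -11.1]
finger_gap: 0.13
gripper_force: 79.5
```

Emit:
{"method": "step_arm", "body": {
  "commands": [-0.0001,0.0009,-0.00025,2.7,0,-1.32,-0.00022,0.00177,-0.00046,5.39,0,-2.63,-0.0003,0.00265,-0.00062,8.09,0,-3.95,-0.0005,0.00147,-0.00102,4.49,0,-2.19,-0.00066,0,-0.00135,0,0,0,-0.00076,-0.00147,-0.00156,-4.49,0,2.19,-0.00083,-0.00265,-0.0017,-8.09,0,3.95,-0.001,-0.00147,-0.0021,-4.49,0,2.19,-0.00117,-0.0006,-0.00242,-1.8,0,0.88,-0.0013,0,-0.0027,0,0,0]
}}

```text
t: 17.45
tcp_pos: [0.4765, 0.1806, 0.1413]
tool_rot: [0.992, 0.118, 0.034, -0.004]
force: [-0.3, -0.8, -0.8]
finger_gap: 0.131
gripper_force: 80.8
```

```bash
python3 st.py
```

```text
17.45 F port [-0.8 -0.7 -0.5] T [-0.04  0.09  0.  ] 0.13059752610216294
mm [10.2 -0.1 21.2] deg [0.   0.09 0.18]
pulled mm [-0.84 -0.16 22.94]
```

The pull force has dropped to zero, so the stopper is free. I'll lift out along the axis and check the body.

Emit:
{"method": "step_arm", "body": {
  "commands": [-0.001,0,-0.002,0,0,0,-0.002,0,-0.005,0,0,0,-0.004,0,-0.009,0,0,0,-0.007,0,-0.014,0,0,0,-0.01,0,-0.02,0,0,0,-0.013,0,-0.027,0,0,0,-0.017,0,-0.035,0,0,0,-0.021,0,-0.043,0,0,0,-0.025,0,-0.051,0,0,0,-0.028,0,-0.058,0,0,0]
}}

```text
t: 18.45
tcp_pos: [0.4459, 0.1732, 0.198]
tool_rot: [0.993, 0.117, 0.035, -0.004]
force: [-0.7, -0.3, -1.1]
finger_gap: 0.131
gripper_force: 80.8
```

```bash
cat >> h.py <<'E'
BY=-.21
RB=Ro.from_euler("z",BY-.233)*RT2
def tb(x,y,z): return np.array([x,y,z])+RB.apply([0,0,.019])
E
python3 st.py; python3 - <<'E'
from h import *
P=tb(.515,-.131,.25); Q=tb(.515,-.131,.071); delta(P,RB); delta(Q,RB,P,RB); print(manip.sense()["q"].round(2))
S=manip.snapshot("side"); T=manip.snapshot("top")
A=load("side0")["pixels"];g=lambda a:cv2.cvtColor(a,cv2.COLOR_BGR2GRAY)
for (y0,y1,x0,x1) in((268,300,284,302),):
    r=cv2.matchTemplate(g(cv2.resize(S["pixels"][y0-4:y1+4,x0-4:x1+4],None,fx=8,fy=8,interpolation=2)),g(cv2.resize(A[y0:y1,x0:x1],None,fx=8,fy=8,interpolation=2)),5)
    _,v,_,l=cv2.minMaxLoc(r); print(v,(np.array(l)-32)/8)
f=lambda a:cv2.resize(a,(400,400),interpolation=cv2.INTER_CUBIC)
cv2.imwrite("pics/c5.png",np.hstack([f(S["pixels"][190:340,240:390]),f(T["pixels"][180:330,230:380])]))
E
```

```text
18.45 F port [-1.2 -0.1 -0.6] T [-0.03  0.02  0.  ] 0.13126261771578118
mm [37.6 -0.2 80.1] deg [-0.   -0.02  0.09]
pulled mm [ 0.22 -0.33 87.86]
mm [  0.  312.5 -33.1] deg [-1.780e+00 -2.000e-02  2.541e+01]
mm [-12.5   0.  178.6] deg [0. 0. 0.]
[0.13 0.32 1.86 0.01 0.9  1.46]
0.9988449811935425 [0. 0.]
```

View pics/c5.png

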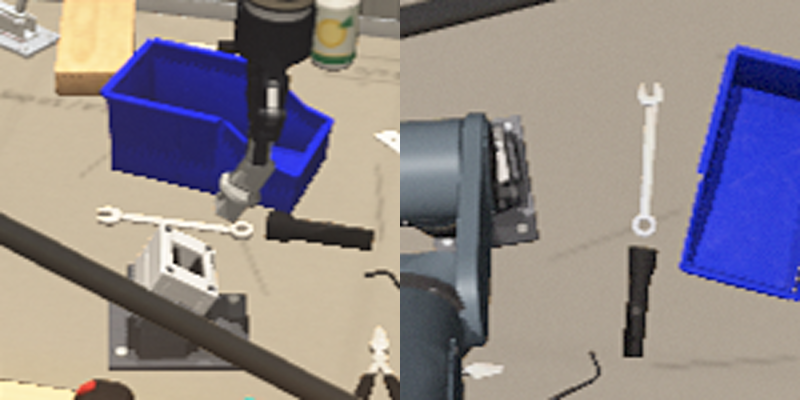

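The stopper is in the gripper, the port is empty and the body is home (0 px shift). On to the bin.

Emit:
{"method": "step_arm", "body": {
  "commands": [0,0.015,-0.006,-0.1,0,1.3,0,0.045,-0.012,-0.2,0,3.6,0,0.082,-0.018,-0.5,0,6.6,0,0.122,-0.024,-0.7,0,9.9,0,0.165,-0.03,-0.9,0,13.4,0,0.208,-0.033,-1.2,0,16.9,0,0.248,-0.033,-1.4,0,20.1,0,0.282,-0.033,-1.6,0,23,0,0.305,-0.033,-1.7,0,24.8,0,0.3125,-0.033,-1.8,0,25.4]
}}

```text
t: 19.55
tcp_pos: [0.5176, -0.1339, 0.2299]
tool_rot: [0.994, -0.106, 0.035, 0.004]
force: [-0.7, -0.1, -1.1]
finger_gap: 0.131
gripper_force: 80.8
```

```bash
python3 - <<'E'
from h import *
s=manip.sense(); print(s["t"],s["tcp_pos"],s["q"].round(2),s["finger_gap"]); delta(tb(.515,-.131,.071),RB)
S=manip.snapshot("side"); T=manip.snapshot("top")
f=lambda a:cv2.resize(a,(400,400),interpolation=cv2.INTER_CUBIC)
cv2.imwrite("pics/c6.png",np.hstack([f(S["pixels"][150:300,240:390]),f(T["pixels"][170:320,290:440])]))
E
```

```text
19.55 [ 0.51755085 -0.13389316  0.22987948] [-0.47  0.35  1.69  0.02  1.03  1.3 ] 0.13110177513947602
mm [-14.4  -2.5 177.3] deg [ 0.08 -0.06 -0.18]
```

View pics/c6.png

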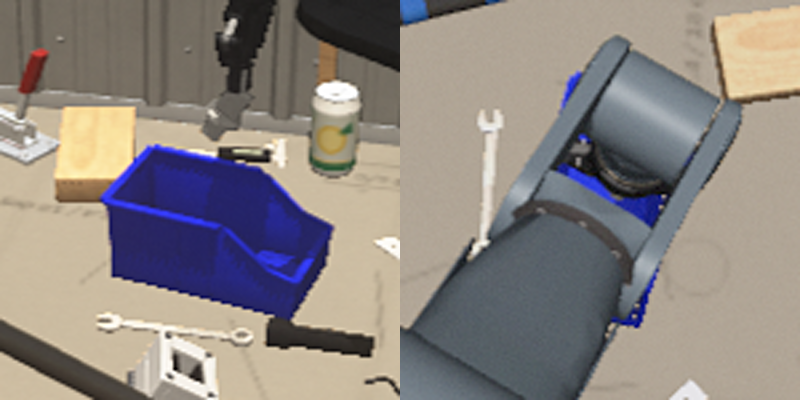

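The stopper hangs above the bin: the gripper is over its middle in the top view and it is still held in the side view. Lowering.

Emit:
{"method": "step_arm", "body": {
  "commands": [-0.001,0,0.01,0,0,0,-0.002,0,0.03,0,0,0,-0.004,-0.001,0.053,0,0,0,-0.006,-0.001,0.077,0,0,0,-0.008,-0.001,0.1,0,0,0,-0.01,-0.002,0.123,0,0,0,-0.012,-0.002,0.143,0,0,0,-0.013,-0.002,0.158,0,0,0,-0.014,-0.0025,0.168,0,0,0,-0.014,-0.0025,0.174,0,0,0]
}}

```text
t: 20.65
tcp_pos: [0.5146, -0.1269, 0.0545]
tool_rot: [0.994, -0.104, 0.034, 0.003]
force: [-0.1, 0.1, -0.8]
finger_gap: 0.127
gripper_force: 80.8
```

```bash
python3 - <<'E'
from h import *
s=manip.sense(); print(s["t"],s["tcp_pos"],s["force"].round(1),s["ft_torque"].round(2)); delta(tb(.515,-.131,.071),RB)
E
```

```text
20.65 [ 0.51456191 -0.12687501  0.05452043] [-0.1  0.1 -0.8] [0.01 0.08 0.01]
mm [2.4 3.9 2.6] deg [-0.02  0.12  0.11]
```

Emit:
{"method": "step_arm", "body": {
  "commands": [0,0,0.001,0,0,0,0,0.001,0.002,0,0,0,0,0.002,0.003,0,0,0,0,0.003,0.004,0,0,0,0,0.003,0.005,0,0,0,0,0.003,0.005,0,0,0,0,0.003,0.005,0,0,0,0,0.003,0.005,0,0,0,0,0.003,0.005,0,0,0,0,0.003,0.005,0,0,0]
}}

```text
t: 21.65
tcp_pos: [0.5155, -0.1317, 0.0519]
tool_rot: [0.994, -0.105, 0.035, 0.004]
force: [-1.6, 0.7, 7.4]
finger_gap: 0.129
gripper_force: 81.8
```

Emit:
{"method": "step_arm", "body": {
  "commands": [0,0,0,0,0,0,0,0,0,0,0,0,0,0,0,0,0,0,0,0,0,0,0,0,0,0,0,0,0,0,0,0,0,0,0,0,0,0,0,0,0,0,0,0,0,0,0,0,0,0,0,0,0,0,0,0,0,0,0,0],
  "jaw": 60
}}

```text
t: 22.65
tcp_pos: [0.5152, -0.1315, 0.0506]
tool_rot: [0.994, -0.105, 0.035, 0.004]
force: [-0.1, -0.4, -0.2]
finger_gap: 0.601
gripper_force: 0.0
```

Emit:
{"method": "step_arm", "body": {
  "commands": [0,0,-0.005,0,0,0,0,0,-0.015,0,0,0,0,0,-0.03,0,0,0,0,0,-0.05,0,0,0,0,0,-0.075,0,0,0,0,0,-0.1,0,0,0,0,0,-0.13,0,0,0,0,0,-0.16,0,0,0,0,0,-0.19,0,0,0,0,0,-0.21,0,0,0]
}}

```text
t: 23.65
tcp_pos: [0.5012, -0.1285, 0.2633]
tool_rot: [0.994, -0.105, 0.037, 0.005]
force: [0.7, -0.7, 0.8]
finger_gap: 0.6
gripper_force: 0.0
```

Emit:
{"method": "step_arm", "body": {
  "commands": [0,-0.02,-0.01,0,0,0,0,-0.05,-0.02,0,0,0,0,-0.09,-0.02,0,0,0,0,-0.13,-0.02,0,0,0,0,-0.17,-0.02,0,0,0,0,-0.2,-0.02,0,0,0,0,-0.22,-0.02,0,0,0,0,-0.24,-0.02,0,0,0,0,-0.25,-0.02,0,0,0,0,-0.25,-0.02,0,0,0]
}}

```text
t: 24.65
tcp_pos: [0.5514, 0.1174, 0.2804]
tool_rot: [0.994, -0.104, 0.035, 0.004]
force: [0.4, -0.7, 0.4]
finger_gap: 0.6
gripper_force: 0.0
```

```bash
python3 - <<'E'
from h import *
s=manip.sense(); print(s["t"],s["tcp_pos"],s["force"].round(1),s["finger_gap"])
S=manip.snapshot("side"); T=manip.snapshot("top")
f=lambda a:cv2.resize(a,(400,400),interpolation=cv2.INTER_CUBIC)
cv2.imwrite("pics/c7.png",np.hstack([f(S["pixels"][180:380,220:420]),f(T["pixels"][160:340,240:420])]))
E
```

```text
24.65 [0.55139282 0.11740998 0.28041982] [ 0.4 -0.7  0.4] 0.5998582443214271
```

View pics/c7.png

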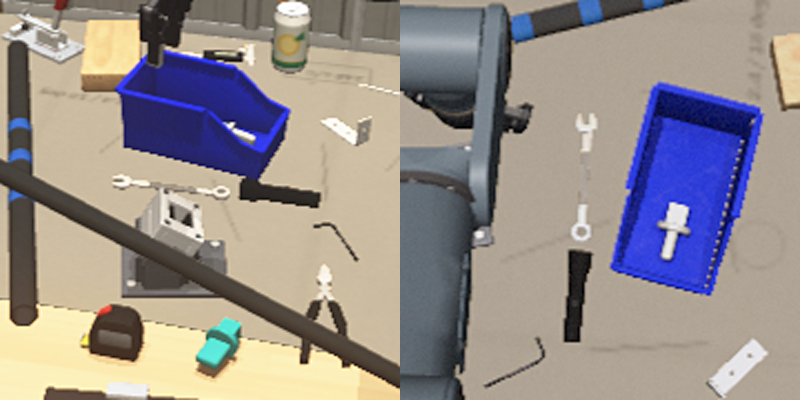

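The stopper lies in the blue bin (crop px (672,230) in the top view), the body is home, the bystanders are where they were, and the arm is clear of everything. Handing in.

```bash
python3 -c "
from station import manip; print(manip.sign_off())"
```

```text
the job is handed in; nothing more can be done
None
```

I rocked the steel stopper free with the valve body still home in its cradle, laid it in the blue bin, moved the arm clear, and handed the job in at about 25 s; no verdict was shown.

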